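# Fit a nested pair of lids on a pinned fittings case and lift off the outer lid

## Robot

A 6-joint arm with a two-finger parallel gripper is mounted at the origin on a cart in front of the work surface, level with it; the furniture and walls round the work are solid. World frame = base frame: x ahead of the robot, y to its left, z up, the work surface at z = 0. Lengths are in m, angles in degrees, forces in N, time in s.
With the tool pointing down it reaches from about 0.35 to 0.875 m from the base axis. Payload 4.2 kg.
Tool frame: the origin (TCP) lies midway between the tips of the shut fingers; the grasp point (between the pads) lies 19 mm behind it; z points along the fingers, y is the direction in which the jaws open and shut (so a half turn about z gives the same grasp; the last joint's range is limited). The gripper opens to 87 mm and grips with 3 to 60 N. Pads are 19 mm wide; open, the fingers measure 117 mm over their backs; the gripper's body (75 mm by 190 mm) begins 51 mm behind the grasp point.
Start: joints at [80.248, 22.042, 0.453, 0, -68.411, -14.817], TCP at [0.26, 0.568, 0.223] pointing down, gripper open.
Joint ranges: [-179.83, 179.83], [-69.29, 118.12], [-61.27, 80.66], [-181.25, 117.63], [-171.15, -9.14], [-177.46, 177.46]. Speed limits (degrees/s): [159.86, 159.86, 180, 180, 180, 180].

## Interface

Orientations are given as a 3x3 rotation matrix whose columns are the frame's x, y, z axes.
In Python, from station import sense, capture, get_calibration, finish_job, spot_in, spot_point gives the robot as it stands.
- The arm moves only by the shell command python3 -m inch 'ROWS'. ROWS is JSON, a list of rows, each an object with "fingers": the finger opening in cm, from 0 to 8.7; "delta_pos": the shift along the tool's x, y, z in cm, a list of three; "spin": the turn about the tool's z in degrees. In form: [{"fingers": fingers, "delta_pos": [dx, dy, dz], "spin": spin}, ...]. A call has 1 to 20 rows; each row is the pose to reach, as a shift and turn from the pose commanded when the call began, along the tool's axes at that moment; what a row does not reach only later rows make up. A row lasts 1/10 s, in which the tool goes at most 50 mm and 8.59 degrees, less where a joint would pass 70% of its speed; a pose out of reach is approached as far as the arm can. A call with a gripper value outside its range is refused whole. The fingers move at their own pace and stop on an object; the grip force is fixed at half the most. Time passes only in rows, so rows that repeat a pose let the fingers close. It gives the time, the measured TCP pose, the force and the opening at its end, in the units of the state.
- sense(): the state, without advancing time (a new reading comes with each control period).
- capture(name): name is "side" or "top"; returns the picture (420x560x3 uint8, red, green, blue); there is no depth.
- get_calibration(name): a dict with "K" (3x3 intrinsics, pixels), "dist" ([k1, k2, p1, p2, k3] as OpenCV has them; the pictures are not rectified), "T" (4x4, takes a point from camera to world coordinates). Camera axes: x right, y up, looking along -z (the intrinsics and any distortion apply to the point x, -y, -z); pixel columns grow to the right and rows downward; lengths in m; the calibration is good to about 2 mm. A picture is of the moment at which its call begins. get_calibration takes no time and is no camera call.
- finish_job(): hands the job in, once; it reports no verdict.
Trained networks look in the newest picture that a camera, given by its name, has taken for a name from the list of things; names that differ only in an ending like _2 or _b are one class to them, and where a whole thing is asked for, a point or a joint stands for the part that bears it (a point fixed in the world has none). Each returns a list of dicts, best first, with "conf" (0 to 1); they miss things now and then, are a little off and sometimes report something else, mostly with a low value. They report only what shows in the picture. A call takes as long as a camera call.
- spot_in(camera, target): "extent" ([left, top, right, bottom] as shares, 0 to 1, of the picture: columns of its width, rows of its height, round what is visible of it).
- spot_point(camera, target): "location" ([column, row] as shares, 0 to 1, of the picture: columns of its width, rows of its height: a listed point, or the origin of a listed thing).
The state is a dict: "time_s": time; "joints": joint angles; "joint_velocities": joint speeds; "effort": joint torques, N m; "tcp_pos": TCP position; "ee_rot": TCP orientation; "wrist_force": force on the tool from outside, world axes, zero at the start; "moment": the same for the moment, N m; "gripper_width": opening from 0.0 (shut) to 1.0 (fully open).
Only numpy, scipy, OpenCV 4.12 (cv2) and the standard library are available. Lean on these libraries where they do the work, as an engineer would, in place of code of your own. Each camera call takes 0.05 s, during which the arm holds its last target.

## Task

Pick up the nested pair of lids together by the red grip of the inner lid, and lower it onto the grey fittings case so that the inner lid's two holes go over the two locating pins and it lies flush on the rim; do not let the pair drop. Then take the blue outer lid by its black grip and lift it off on its own, straight up, leaving the inner lid seated and undisturbed. Finish while still holding the outer lid, roughly level and still, about 10 cm above the inner lid; do not put it down or let go, and leave the bottle, the tub and the valve alone.

Things in the scene. Friction and masses are not known exactly. Their poses are not given: they have to be found in the camera images.
- case: Open grey box of brass hose fittings, screwed to the bench (it cannot move), 170 mm (its x) by 120 mm (its y) by 60 mm high. Origin: centre of its underside; z up. Two vertical steel locating pins, 10 mm in diameter, rise 14 mm above the rim at x = -70 and x = +70 mm, y = 0 (7 mm straight, then a 7 mm taper to 4 mm at the tip). The case is the same either way round (half turn).
- case_rim (a point): Point at the centre of the case's mouth, level with the rim, 60 mm above the case's origin; the inner lid's origin comes to lie here when it is seated. Its axes are those of the case.
- pin_a (a point): Centre of the tip of the case's pin at x = -70 mm, 74 mm above the case's origin.
- pin_b (a point): Centre of the tip of the case's pin at x = +70 mm, 74 mm above the case's origin.
- inner_lid: White plastic plate, 170 (x) x 120 (y) x 6 mm, about 0.16 kg, lying on the bench with the outer lid loose on top of it: lifting the inner lid carries both. Origin: centre of its underside; z up. Two through holes, 13 mm wide, at x = -70 and +70 mm, y = 0. Its upright red grip bar comes up through the outer lid's window. Fits the case either way round.
- inner_grip (a point): Centre of the top of the inner lid's upright red grip bar (lid x = -40 mm, y = 0, z = 56 mm). The bar is 14 mm thick along the lid's x, 40 mm long along its y; pinch it across the 14 mm. It stands 46 mm above the blue plate. Clear gap to the black bar: 66 mm.
- outer_lid: Blue lid, 184 (x) x 134 (y) mm, plate 4 mm thick, with a skirt hanging 5 mm round the inner lid's edge with 3 mm play; about 0.14 kg, held on by its weight alone. Origin: centre of the plate's underside, nested 6 mm above the inner lid's origin with the same axes. Window 26 x 56 mm round the red bar; 20 mm holes at x = -70 and +70 mm, through which the pin tips stand 4 mm proud.
- outer_grip (a point): Centre of the top of the outer lid's upright black grip bar (lid x = +40 mm, y = 0, z = 50 mm; level with the red one when nested). The bar is 14 mm thick along the lid's x, 40 mm long along its y; pinch it across the 14 mm. It stands 46 mm above the blue plate.
- glue_bottle: Bystander: small white glue bottle, 25 mm wide, 80 mm tall, standing behind the work. Origin: centre of its underside.
- tub: Bystander: small white lidded tub, 64 mm wide, 66 mm tall, behind the work. Origin: centre of its underside.
- valve: Bystander: brass ball valve with a red lever, 36 x 85 x 50 mm, lying behind the work. Origin: centre of its underside. (A tall post and an air station stand at the right end of the bench, beyond it: swing in from the right well clear of them.)

How it is judged:
By the outcome, as a careful person would: the job done as asked, in the order asked, and still so for the second after the job is handed in, while the arm keeps its last pose, push and grip.
It also fails if it takes over 58 s, if anything falls off the work surface, if the arm or the gripper's body presses on something with over 40 N, if the wrist force passes 120 N, or if a joint passes its speed limit or range.

## Working session

There is one attempt and no reset: what is moved stays moved. The work goes in short steps, Python scripts to look and compute and a shell command to move; the robot and the scene stay as the last step left them, time stands still between calls to the robot, and variables do not carry over. Pictures are saved under pics/ and viewed, and the job is handed in when it is done.

```bash
ls; mkdir -p pics; cat > h.py <<'E'
import numpy as np, cv2
from station import *
def snap(cam,name):
    im=capture(cam); cv2.imwrite(f'pics/{name}.png',im[:,:,::-1]); return im
def ray(cam,px):
    c=get_calibration(cam); K=np.array(c['K'],float); d=np.array(c['dist'],float); T=np.array(c['T'])
    u=cv2.undistortPoints(np.array([[px]],float),K,d)[0,0]
    v=T[:3,:3]@np.array([u[0],-u[1],-1.0]); return T[:3,3],v/np.linalg.norm(v)
def onz(cam,px,z):
    o,v=ray(cam,px); return o+v*(z-o[2])/v[2]
def tri(pa,pb):
    A=np.zeros((3,3));b=np.zeros(3)
    for cam,p in((('top'),pa),('side',pb)):
        o,v=ray(cam,p);P=np.eye(3)-np.outer(v,v);A+=P;b+=P@o
    return np.linalg.solve(A,b)
def proj(cam,P):
    c=get_calibration(cam); K=np.array(c['K'],float); d=np.array(c['dist'],float); T=np.array(c['T'])
    q=(np.atleast_2d(P)-T[:3,3])@T[:3,:3]; q=q*[1,-1,-1]
    return cv2.projectPoints(q.reshape(-1,1,3),np.zeros(3),np.zeros(3),K,d)[0][:,0]
def pt(cam,t):
    return [(np.array(r['location'])*[560,420],round(r['conf'],2)) for r in spot_point(cam,t)]
E
python3 - <<'E'
from h import *
np.set_printoptions(precision=4,suppress=True)
for c in('top','side'):
    snap(c,c+'0'); k=get_calibration(c); print(k)
    for t in('inner_grip','outer_grip','pin_a','case_rim','case','inner_lid','outer_lid'): print(c,t,pt(c,t)[:3])
print(sense())
E
```

```text
pics
{'K': array([[431.2396,   0.    , 281.2736],
       [  0.    , 431.2396, 206.4967],
       [  0.    ,   0.    ,   1.    ]]), 'dist': array([-0.1016,  0.    ,  0.    ,  0.    ,  0.    ]), 'T': array([[ 0.006 ,  0.9982, -0.0598,  0.5424],
       [-1.    ,  0.0064,  0.0064,  0.1153],
       [ 0.0068,  0.0598,  0.9982,  0.9061],
       [ 0.    ,  0.    ,  0.    ,  1.    ]])}
top inner_grip [(array([188.216, 252.084]), 0.67)]
top outer_grip [(array([197.4  , 210.084]), 0.66)]
top pin_a [(array([356.272, 260.106]), 0.89), (array([361.088, 187.908]), 0.69)]
top case_rim [(array([360.024, 228.396]), 0.8)]
top case [(array([355.824, 226.884]), 0.72)]
top inner_lid [(array([198.8  , 233.604]), 0.97)]
top outer_lid [(array([194.32 , 232.806]), 0.71)]
{'K': array([[401.2006,   0.    , 282.5173],
       [  0.    , 401.2006, 205.9848],
       [  0.    ,   0.    ,   1.    ]]), 'dist': array([-0.0206,  0.    ,  0.    ,  0.    ,  0.    ]), 'T': array([[ 0.92  ,  0.1737, -0.3513,  0.2972],
       [-0.3915,  0.3645, -0.8449, -0.5735],
       [-0.0187,  0.9149,  0.4034,  0.4162],
       [ 0.    ,  
[... 264 characters left out ...]
]
side case [(array([306.096, 288.498]), 0.98)]
side inner_lid [(array([243.096, 216.72 ]), 0.6)]
side outer_lid [(array([240.52 , 212.898]), 0.65)]
{'time_s': 0.8, 'joints': array([ 80.2477,  22.0401,   0.4528,  -0.0014, -68.4114, -14.8163]), 'joint_velocities': array([-0.0512, -0.0108, -0.1374, -0.0708,  0.0339,  0.0683]), 'effort': array([ -0.0005, -39.0414,  18.7615,   4.224 ,   0.0156,  -0.    ]), 'tcp_pos': array([0.2598, 0.5684, 0.2226]), 'ee_rot': array([[ 0.9095, -0.4158, -0.    ],
       [-0.4158, -0.9095,  0.    ],
       [-0.    , -0.    , -1.    ]]), 'wrist_force': array([ 0.0694, -0.0146, -0.7673]), 'moment': array([0.028 , 0.0329, 0.0087]), 'gripper_width': 0.9976944353790087}
```

View pics/top0.png

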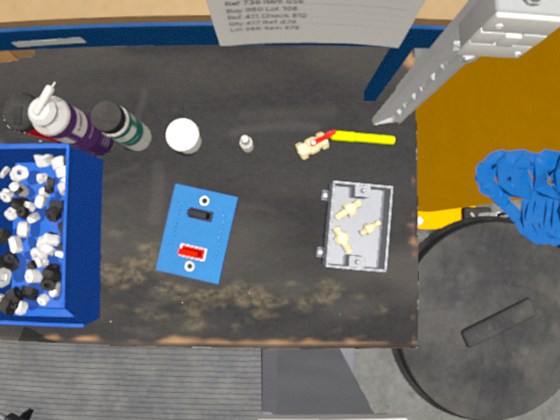

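View pics/side0.png

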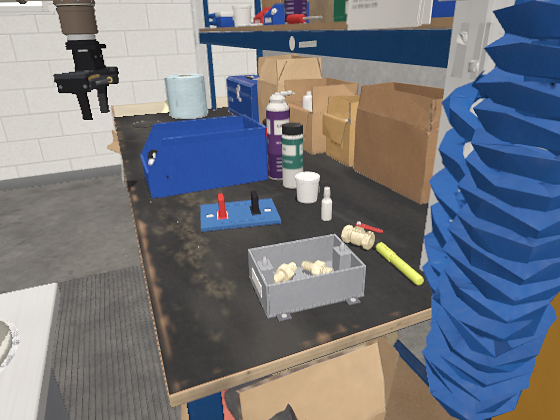

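The top view shows the nested lids at about (197,233), with the red bar at (192,253), the black bar at (200,214) and holes at (204,201) and (190,267). The case is at about (358,227). I'll zoom in to refine these.

```bash
python3 - <<'E'
import cv2,numpy as np
t=cv2.imread('pics/top0.png');s=cv2.imread('pics/side0.png')
a=cv2.resize(t[175:290,310:400],None,fx=5,fy=5,interpolation=cv2.INTER_CUBIC)
b=cv2.resize(t[175:290,150:245],None,fx=4,fy=5,interpolation=cv2.INTER_CUBIC)
b=cv2.resize(t[175:290,150:215+30],None,fx=3.6,fy=5,interpolation=cv2.INTER_CUBIC)
cv2.imwrite('pics/zt.png',np.hstack([a,b])[:600,:800])
a=cv2.resize(s[175:325,190:370],None,fx=4,fy=4,interpolation=cv2.INTER_CUBIC)
cv2.imwrite('pics/zs.png',a)
E
```

```text
(no output)
```

View pics/zt.png

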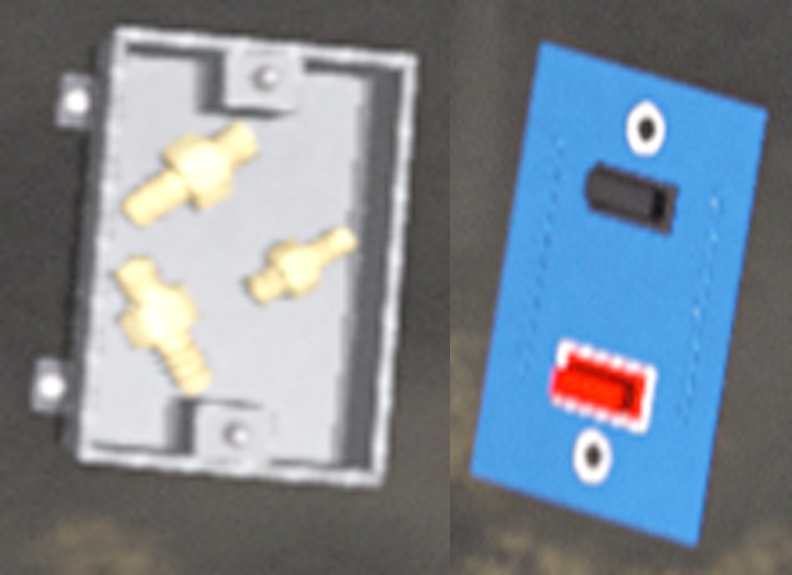

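View pics/zs.png

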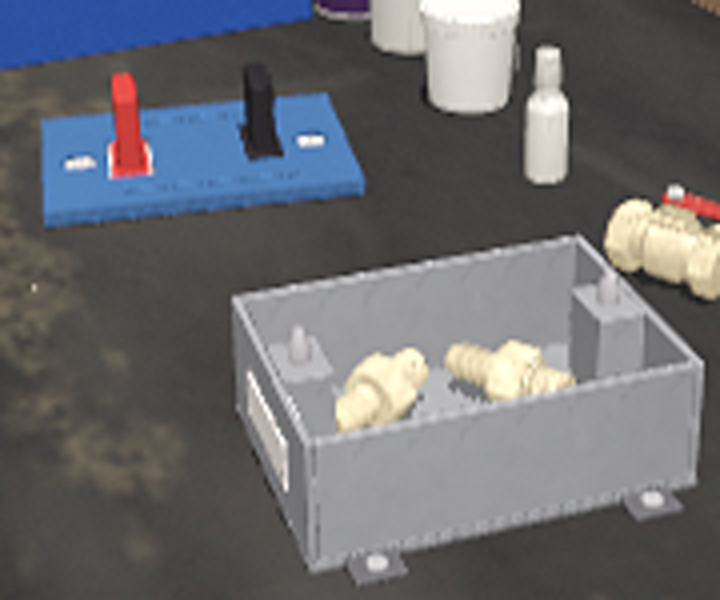

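```bash
cat > fit.py <<'E'
from h import *
from scipy.optimize import least_squares
np.set_printoptions(precision=4,suppress=True)
def fit(P,obs,x0,z0=None):
    def f(p):
        c,s=np.cos(p[2]),np.sin(p[2]);R=np.array([[c,-s,0],[s,c,0],[0,0,1]])
        W=P@R.T+[p[0],p[1],0]
        return np.concatenate([(proj(cam,W[[i for i,_ in o]])-np.array([q for _,q in o])).ravel() for cam,o in obs.items() if o])
    r=least_squares(f,x0,loss='soft_l1'); return r.x,f(r.x).reshape(-1,2)
E
cat > f0.py <<'E'
from fit import *
# lid: x axis towards black bar (world ~ +x)
L=np.array([[92,67,10],[92,-67,10],[-92,-67,10],[-92,67,10],[70,0,10],[-70,0,10],[-40,0,56],[40,0,56]])/1000
top=[(0,(175.8,183.2)),(1,(238.3,196.6)),(2,(218.6,284.4)),(3,(155.6,269.4)),(4,(204.4,201)),(5,(189.4,266.2))]
side=[(3,(200,205.5)),(0,(271.75,198.75)),(1,(281,220.5)),(2,(201,228.25))]
for o in({'top':top},{'side':side},{'top':top,'side':side}):
    x,r=fit(L,o,[.53,.3,0.]); print('lid',x[:2],np.degrees(x[2])); print(r.round(1).tolist())
C=np.array([[85,60,60],[85,-60,60],[-85,-60,60],[-85,60,60],[70,0,74],[-70,0,74]])/1000
top=[(0,(333.6,180.4)),(1,(393.4,186.4)),(2,(386,272.4)),(3,(326.6,267.4)),(4,(362.5,189.5)),(5,(357,261.5))]
side=[(3,(248.75,249.5)),(0,(334.25,234.5)),(1,(365.75,266.25)),(2,(268,285)),(5,(264.2,257)),(4,(342,243.5))]
for o in({'top':top},{'side':side},{'top':top,'side':side}):
    x,r=fit(C,o,[.53,-.05,0.]); print('case',x[:2],np.degrees(x[2])); print(r.round(1).tolist())
E
python3 f0.py
```

```text
lid [0.5391 0.2848] -12.171269016572124
[[0.1, 0.3], [-0.3, 0.7], [-0.2, -0.6], [0.4, -0.0], [0.0, -0.4], [-0.0, 0.1]]
lid [0.5397 0.2871] -11.979406164047713
[[0.3, -0.2], [-0.2, -0.1], [0.2, -0.1], [-0.2, 0.3]]
lid [0.5391 0.285 ] -12.120639285279553
[[0.0, 0.3], [-0.4, 0.6], [-0.3, -0.6], [0.3, 0.0], [-0.1, -0.5], [-0.1, 0.1], [0.3, 0.1], [-0.1, 0.3], [0.3, 0.3], [-0.4, 0.7]]
case [ 0.5554 -0.0447] -5.017796229454977
[[-0.5, 0.1], [-0.5, -0.1], [0.1, -0.5], [-1.0, -0.9], [1.4, 0.7], [0.9, 0.6]]
case [ 0.5568 -0.0422] -4.764171081942496
[[-1.1, -0.4], [0.7, -0.9], [0.6, -0.6], [-1.5, 1.4], [0.5, 0.3], [0.1, -0.6]]
case [ 0.5558 -0.0439] -4.862047283373137
[[-1.0, -0.0], [-1.0, -0.4], [-0.2, -0.7], [-1.3, -1.0], [0.9, 0.5], [0.6, 0.4], [-1.4, 0.1], [0.8, -0.4], [0.6, 0.1], [-1.9, 2.1], [0.3, 0.9], [0.1, 0.0]]
```

```bash
cat > go.py <<'E'
from h import *
np.set_printoptions(precision=4,suppress=True)
def rel(target,yaw=None):
    s=sense(); R=s['ee_rot']; d=R.T@(np.array(target)-s['tcp_pos'])*100
    ty=np.degrees(np.arctan2(R[1,1],R[0,1]))
    sp=None if yaw is None else -((yaw-ty+90)%180-90)
    print('t',s['time_s'],'tcp',s['tcp_pos'],'tilt',R[:,2],'tooly yaw',ty,'-> delta cm',d.round(2),'spin',sp,'w',s['gripper_width'],'F',s['wrist_force'],'j',s['joints'])
E
python3 -c "
from go import *
a=np.radians(-12.1);p=[.5395-.04*np.cos(a),.2855-.04*np.sin(a)];print(p)
rel(p+[.13],-12.1)"
```

```text
[np.float64(0.5003886705296557), np.float64(0.2938847425161529)]
t 0.8 tcp [0.2598 0.5684 0.2226] tilt [-0.  0. -1.] tooly yaw -114.56904525190664 -> delta cm [33.29 14.96  9.26] spin 77.53095474809334 w 0.9976944353790087 F [ 0.0694 -0.0146 -0.7673] j [ 80.2477  22.0401   0.4528  -0.0014 -68.4114 -14.8163]
```

```bash
python3 -m inch '[{"fingers":5,"delta_pos":[4,1.8,0],"spin":8},{"fingers":5,"delta_pos":[8,3.6,0],"spin":16},{"fingers":5,"delta_pos":[12,5.4,0],"spin":24},{"fingers":5,"delta_pos":[16,7.2,0],"spin":32},{"fingers":5,"delta_pos":[20,9,0],"spin":40},{"fingers":5,"delta_pos":[24,10.8,0],"spin":48},{"fingers":5,"delta_pos":[28,12.6,0],"spin":56},{"fingers":5,"delta_pos":[31,14,0],"spin":64},{"fingers":5,"delta_pos":[33.3,15,3],"spin":72},{"fingers":5,"delta_pos":[33.3,15,6],"spin":77.5},{"fingers":5,"delta_pos":[33.3,15,9.3],"spin":77.5},{"fingers":5,"delta_pos":[33.3,15,9.3],"spin":77.5},{"fingers":5,"delta_pos":[33.3,15,9.3],"spin":77.5},{"fingers":5,"delta_pos":[33.3,15,9.3],"spin":77.5}]'
python3 -c "
from go import *
a=np.radians(-12.1);p=[.5395-.04*np.cos(a),.2855-.04*np.sin(a)]
rel(p+[.017],-12.1)
snap('top','top1');snap('side','side1')"
```

```text
time_s: 2.2
tcp_pos: [0.5014, 0.2947, 0.1317]
ee_rot: [[-0.208, -0.978, 0.003], [-0.978, 0.208, 0.002], [-0.003, -0.003, -1.0]]
wrist_force: [0.1, 0.7, 0.5]
gripper_width: 0.572
t 2.2 tcp [0.5014 0.2947 0.1317] tilt [ 0.0031  0.0022 -1.    ] tooly yaw 167.98990674506183 -> delta cm [ 0.13  0.11 11.47] spin 0.08990674506182472 w 0.5720521419430366 F [0.1101 0.7204 0.4504] j [ 46.4137  22.3275 -13.2025   0.0515 -54.2524 -58.4536]
```

View pics/side1.png

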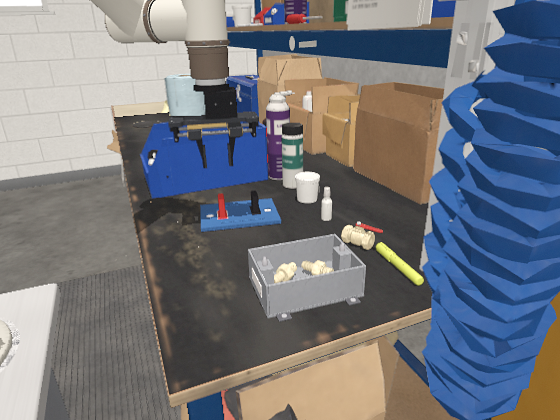

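View pics/top1.png

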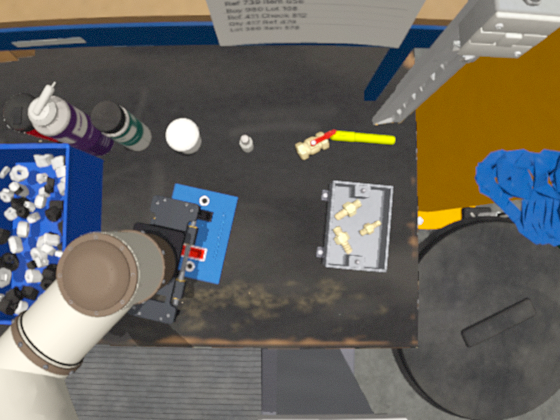

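```bash
python3 -m inch '[{"fingers":5,"delta_pos":[0,0,3],"spin":0},{"fingers":5,"delta_pos":[0,0,6],"spin":0},{"fingers":5,"delta_pos":[0,0,8.5],"spin":0},{"fingers":5,"delta_pos":[0,0,10],"spin":0},{"fingers":5,"delta_pos":[0,0,10.8],"spin":0},{"fingers":5,"delta_pos":[0,0,11.3],"spin":0},{"fingers":5,"delta_pos":[0,0,11.3],"spin":0},{"fingers":5,"delta_pos":[0,0,11.3],"spin":0}]'
python3 -c "
from go import *
rel([.5004,.2939,.017],-12.1)
im=snap('side','side2'); print(proj('side',sense()['tcp_pos']))
cv2.imwrite('pics/s2z.png',cv2.resize(im[120:240,150:310,::-1],None,fx=5,fy=5))"
```

```text
time_s: 3.1
tcp_pos: [0.5009, 0.2941, 0.0176]
ee_rot: [[-0.209, -0.978, 0.002], [-0.978, 0.209, 0.001], [-0.002, -0.001, -1.0]]
wrist_force: [-0.1, -1.2, -0.6]
gripper_width: 0.575
t 3.1 tcp [0.5009 0.2941 0.0176] tilt [ 0.0015  0.0013 -1.    ] tooly yaw 167.95159115624645 -> delta cm [0.03 0.04 0.06] spin 0.05159115624644528 w 0.5751036511855684 F [-0.0525 -1.2224 -0.5856] j [ 46.395   30.5107 -19.5164   0.0184 -39.8591 -58.4574]
[[222.3591 211.3776]]
```

View pics/s2z.png

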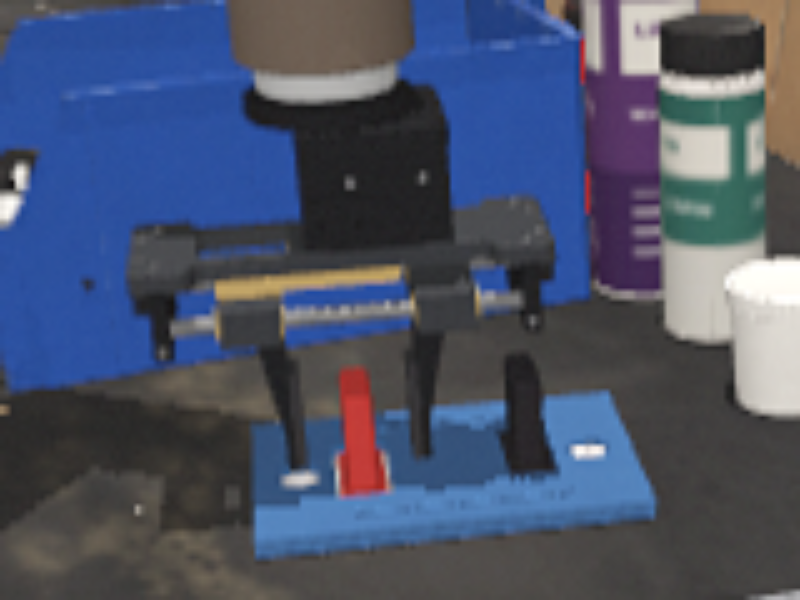

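The side view shows the fingers straddling the red bar: tips at about (208,213) and (234,211), bar between them. I'll close the gripper.

```bash
python3 -m inch '[{"fingers":3,"delta_pos":[0,0,0],"spin":0},{"fingers":2,"delta_pos":[0,0,0],"spin":0},{"fingers":1.5,"delta_pos":[0,0,0],"spin":0},{"fingers":0,"delta_pos":[0,0,0],"spin":0},{"fingers":0,"delta_pos":[0,0,0],"spin":0},{"fingers":0,"delta_pos":[0,0,0],"spin":0},{"fingers":0,"delta_pos":[0,0,0],"spin":0},{"fingers":0,"delta_pos":[0,0,0],"spin":0}]'
python3 -m inch '[{"fingers":0,"delta_pos":[0,0,-0.3],"spin":0},{"fingers":0,"delta_pos":[0,0,-0.8],"spin":0},{"fingers":0,"delta_pos":[0,0,-1.5],"spin":0},{"fingers":0,"delta_pos":[0,0,-2.5],"spin":0},{"fingers":0,"delta_pos":[0,0,-3.5],"spin":0},{"fingers":0,"delta_pos":[0,0,-4.5],"spin":0},{"fingers":0,"delta_pos":[0,0,-5],"spin":0},{"fingers":0,"delta_pos":[0,0,-5],"spin":0},{"fingers":0,"delta_pos":[0,0,-5],"spin":0}]'
python3 -c "
from go import *
rel([.5004,.2939,.017],-12.1)
im=snap('side','side3'); im2=snap('top','top3')
cv2.imwrite('pics/s3z.png',cv2.resize(im[100:240,150:310,::-1],None,fx=4,fy=4))"
```

```text
time_s: 3.95
tcp_pos: [0.5004, 0.2936, 0.0166]
ee_rot: [[-0.209, -0.978, 0.0], [-0.978, 0.209, 0.0], [-0.0, -0.0, -1.0]]
wrist_force: [-0.4, -0.2, 0.4]
gripper_width: 0.16
time_s: 4.85
tcp_pos: [0.5001, 0.2934, 0.0665]
ee_rot: [[-0.209, -0.978, -0.0], [-0.978, 0.209, -0.0], [0.0, 0.0, -1.0]]
wrist_force: [-0.5, -0.7, -3.3]
gripper_width: 0.16
t 4.85 tcp [0.5001 0.2934 0.0665] tilt [-0.0003 -0.     -1.    ] tooly yaw 167.91702065063507 -> delta cm [-0.06 -0.02  4.95] spin 0.017020650635060974 w 0.15978056826072867 F [-0.4671 -0.6738 -3.3493] j [ 46.3912  26.662  -17.2266  -0.0196 -46.125  -58.4606]
```

View pics/s3z.png

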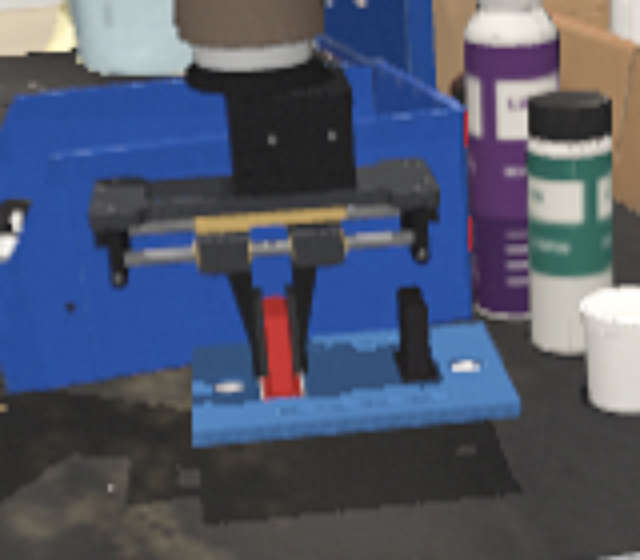

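```bash
python3 -c "
from go import *
rel([.5159,-.0405,.15],-4.86)"
```

```text
t 4.95 tcp [0.4999 0.2932 0.066 ] tilt [-0.001  -0.0008 -1.    ] tooly yaw 167.91909986664197 -> delta cm [32.31 -8.54 -8.38] spin -7.220900133358015 w 0.15803801392924305 F [-0.3269 -0.6634 -2.6584] j [ 46.3898  26.705  -17.2459  -0.0151 -46.1196 -58.4602]
```

```bash
python3 -m inch '[{"fingers":0,"delta_pos":[0,0,-0.5],"spin":0},{"fingers":0,"delta_pos":[0,0,-1.5],"spin":0},{"fingers":0,"delta_pos":[0,0,-3],"spin":0},{"fingers":0,"delta_pos":[0.5,-0.1,-4.5],"spin":0},{"fingers":0,"delta_pos":[1.5,-0.4,-6],"spin":0},{"fingers":0,"delta_pos":[3,-0.8,-7.5],"spin":-0.7},{"fingers":0,"delta_pos":[5,-1.3,-8.3],"spin":-1.2},{"fingers":0,"delta_pos":[7.5,-2,-8.4],"spin":-1.7},{"fingers":0,"delta_pos":[10,-2.6,-8.4],"spin":-2.2},{"fingers":0,"delta_pos":[12.5,-3.3,-8.4],"spin":-2.8},{"fingers":0,"delta_pos":[15,-4,-8.4],"spin":-3.3},{"fingers":0,"delta_pos":[17.5,-4.6,-8.4],"spin":-3.9},{"fingers":0,"delta_pos":[20,-5.3,-8.4],"spin":-4.5},{"fingers":0,"delta_pos":[22.5,-6,-8.4],"spin":-5},{"fingers":0,"delta_pos":[25,-6.6,-8.4],"spin":-5.6},{"fingers":0,"delta_pos":[27.5,-7.3,-8.4],"spin":-6.1},{"fingers":0,"delta_pos":[29.5,-7.8,-8.4],"spin":-6.6},{"fingers":0,"delta_pos":[31,-8.2,-8.4],"spin":-6.9},{"fingers":0,"delta_pos":[32,-8.4,-8.4],"spin":-7.2},{"fingers":0,"delta_pos":[32.3,-8.5,-8.4],"spin":-7.2}]'
python3 -m inch '[{"fingers":0,"delta_pos":[0,0,0],"spin":0},{"fingers":0,"delta_pos":[0,0,0],"spin":0},{"fingers":0,"delta_pos":[0,0,0],"spin":0}]'
python3 -c "
from go import *
rel([.5159,-.0405,.12],-4.86)
im=snap('side','side4'); im2=snap('top','top4')
cv2.imwrite('pics/s4z.png',cv2.resize(im[150:320,200:380,::-1],None,fx=3.5,fy=3.5,interpolation=cv2.INTER_CUBIC))
cv2.imwrite('pics/t4z.png',cv2.resize(im2[150:300,300:430,::-1],None,fx=4,fy=4,interpolation=cv2.INTER_CUBIC))"
```

```text
time_s: 6.95
tcp_pos: [0.5156, -0.0412, 0.151]
ee_rot: [[-0.086, -0.996, 0.0], [-0.996, 0.086, 0.0], [-0.0, -0.0, -1.0]]
wrist_force: [0.0, -0.1, -2.5]
gripper_width: 0.157
time_s: 7.25
tcp_pos: [0.5159, -0.0395, 0.1506]
ee_rot: [[-0.084, -0.996, 0.0], [-0.996, 0.084, 0.0], [-0.0, -0.0, -1.0]]
wrist_force: [0.2, 1.0, -3.3]
gripper_width: 0.162
t 7.25 tcp [ 0.5159 -0.0395  0.1506] tilt [ 0.0001  0.0001 -1.    ] tooly yaw 175.18541856952015 -> delta cm [ 0.1  -0.    3.06] spin 0.045418569520165875 w 0.16247571433701075 F [ 0.2023  1.0003 -3.2562] j [ 13.6079  15.4906 -20.5032  -0.0045 -54.0012 -18.4199]
```

View pics/s4z.png

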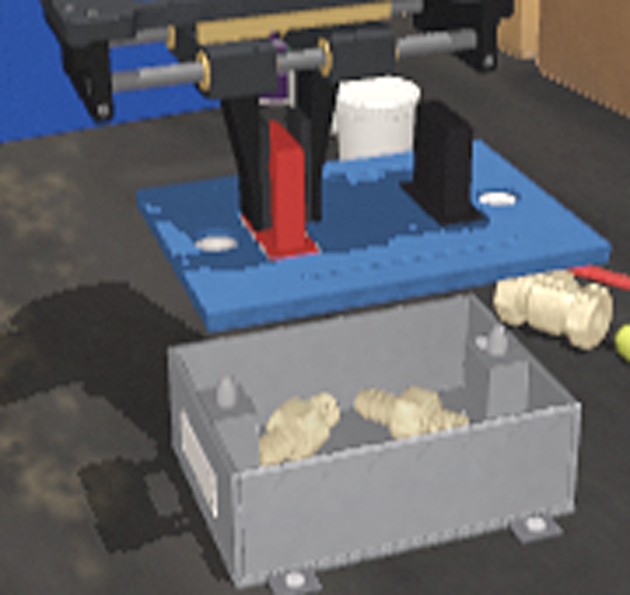

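View pics/t4z.png

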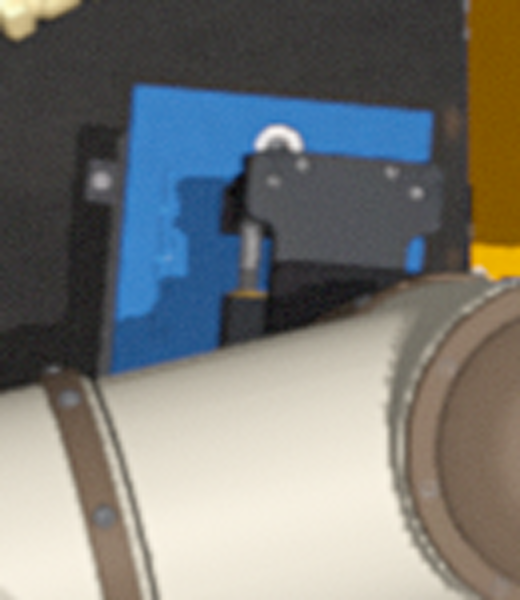

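```bash
cat > f1.py <<'E'
from fit import *
L=np.array([[92,67,144],[92,-67,144],[-92,-67,144],[-92,67,144],[70,0,144],[-70,0,144]])/1000
side=[(3,(239.4,205.1)),(0,(336.6,190.6)),(1,(373.7,219.4)),(2,(259.1,240.6)),(5,(261.4,219.4)),(4,(342,206.9))]
top=[(0,(333.75,171.25)),(1,(408.25,178)),(4,(369.75,185.5))]
for o in({'top':top},{'side':side},{'top':top,'side':side}):
    x,r=fit(L,o,[.53,-.04,-.1]); print('lid',x[:2],np.degrees(x[2])); print(r.round(1).tolist())
E
python3 f1.py; python3 -c "
from h import *
print([(n,c,pt(c,n)[:3]) for c in('side','top') for n in('pin_a','inner_grip','case','case_rim')])"
```

```text
lid [ 0.5553 -0.0423] -4.717834198255974
[[0.1, -0.4], [-0.5, -0.3], [0.4, 0.9]]
lid [ 0.5543 -0.0409] -4.584761066702558
[[-1.2, -0.2], [0.1, -0.1], [0.7, 1.0], [0.1, -0.0], [-0.1, -0.5], [0.1, -0.8]]
lid [ 0.5544 -0.0416] -4.7990948208325435
[[-0.2, -0.0], [-0.8, 0.2], [0.0, 1.4], [-0.9, -0.1], [0.5, 0.1], [0.9, 1.3], [0.1, 0.1], [0.1, -0.4], [0.4, -0.6]]
[('pin_a', 'side', [(array([341.824, 241.5  ]), 0.89), (array([268.576, 258.384]), 0.57)]), ('inner_grip', 'side', [(array([281.4  , 188.412]), 0.57)]), ('case', 'side', [(array([304.584, 286.818]), 0.68)]), ('case_rim', 'side', [(array([301.28 , 256.116]), 0.86)]), ('pin_a', 'top', []), ('inner_grip', 'top', [(array([188.216, 142.506]), 0.66)]), ('case', 'top', []), ('case_rim', 'top', [])]
```

```bash
python3 -c "
from go import *
rel([.5166,-.0418,.0966],-4.86)"

```

```text
t 7.75 tcp [ 0.5159 -0.0401  0.1505] tilt [-0.0001 -0.     -1.    ] tooly yaw 175.1339417933546 -> delta cm [ 0.17 -0.09  5.39] spin -0.006058206645377595 w 0.16358332419773003 F [-0.2112 -1.0496 -2.4534] j [ 13.5474  15.5005 -20.5054   0.     -53.999  -18.4134]
```

```bash
python3 -m inch '[{"fingers":0,"delta_pos":[0.1,-0.05,0.7],"spin":0},{"fingers":0,"delta_pos":[0.15,-0.09,1.7],"spin":0},{"fingers":0,"delta_pos":[0.15,-0.09,3],"spin":0},{"fingers":0,"delta_pos":[0.15,-0.09,4.2],"spin":0},{"fingers":0,"delta_pos":[0.15,-0.09,5],"spin":0},{"fingers":0,"delta_pos":[0.15,-0.09,5.4],"spin":0},{"fingers":0,"delta_pos":[0.15,-0.09,5.4],"spin":0},{"fingers":0,"delta_pos":[0.15,-0.09,5.4],"spin":0},{"fingers":0,"delta_pos":[0.15,-0.09,5.4],"spin":0}]'
python3 -c "
from go import *
rel([.5166,-.0418,.0766],-4.86)
im=snap('side','side5'); im2=snap('top','top5')
cv2.imwrite('pics/s5z.png',cv2.resize(im[190:310,230:380,::-1],None,fx=5,fy=5,interpolation=cv2.INTER_CUBIC))
cv2.imwrite('pics/t5z.png',cv2.resize(im2[160:290,310:410,::-1],None,fx=4.5,fy=4.5,interpolation=cv2.INTER_CUBIC))"
```

```text
time_s: 8.65
tcp_pos: [0.5172, -0.0416, 0.0971]
ee_rot: [[-0.085, -0.996, 0.001], [-0.996, 0.085, 0.0], [-0.0, -0.001, -1.0]]
wrist_force: [-1.0, -0.3, -3.5]
gripper_width: 0.158
t 8.65 tcp [ 0.5172 -0.0416  0.0971] tilt [ 0.0014  0.0002 -1.    ] tooly yaw 175.138936709078 -> delta cm [0.02 0.06 2.05] spin -0.001063290921990756 w 0.15829898243699717 F [-1.0232 -0.2953 -3.4898] j [ 13.3442  19.3278 -24.1259   0.0123 -46.4673 -18.2137]
```

View pics/s5z.png

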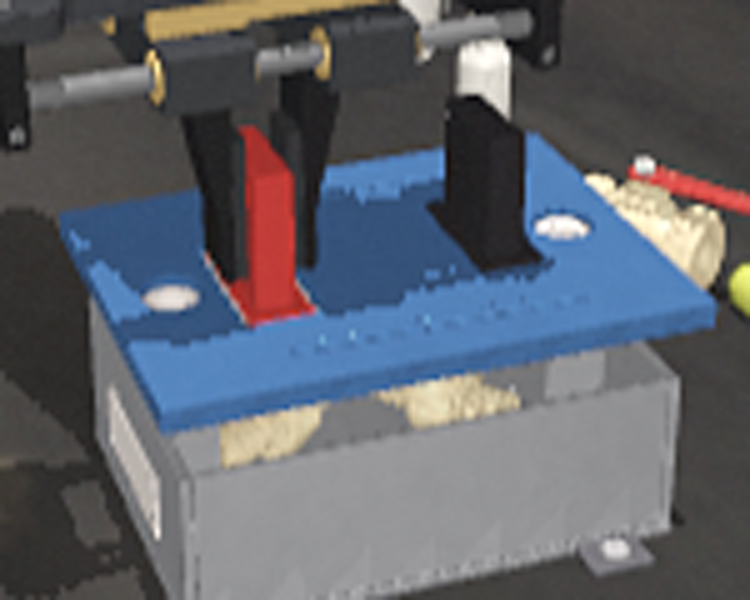

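View pics/t5z.png

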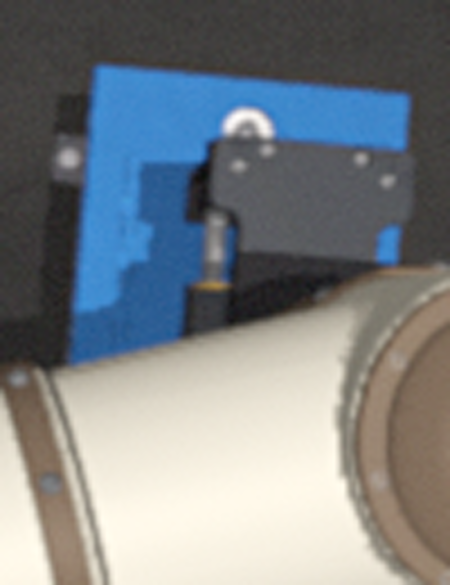

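```bash
python3 -c "
import cv2
im=cv2.imread('pics/top5.png')
cv2.imwrite('pics/t5zz.png',cv2.resize(im[174:200,350:380],None,fx=20,fy=20,interpolation=cv2.INTER_CUBIC))
from h import *
print(proj('top',[[.5558+.07*.9964,-.0439-.07*.0847,z] for z in(.074,.067,.06)]))"
```

```text
[[363.43524544 189.97813017]
 [362.73628943 190.32691013]
 [362.04866652 190.67001827]]
```

View pics/t5zz.png

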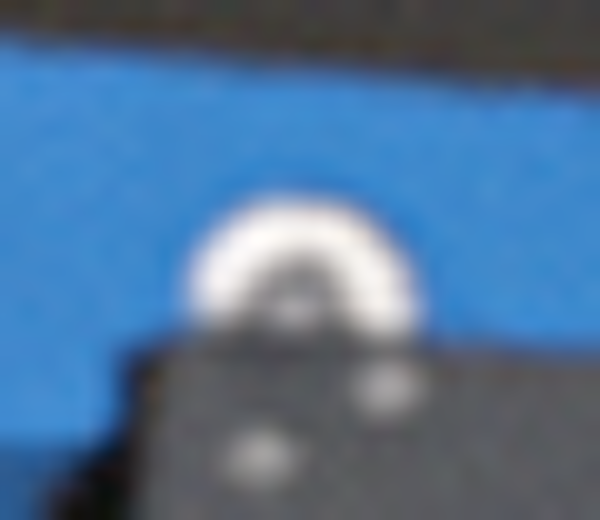

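```bash
python3 -c "
import cv2,numpy as np
a=[cv2.resize(cv2.imread('pics/%s.png'%n)[174:200,350:380],None,fx=13,fy=13,interpolation=cv2.INTER_CUBIC) for n in('top0','top5')]
for i in a:
  for k in range(0,30,5): cv2.line(i,(k*13,0),(k*13,4),(0,255,0),1)
  for k in range(0,26,5): cv2.line(i,(0,k*13),(4,k*13),(0,255,0),1)
cv2.imwrite('pics/cmp5.png',np.hstack(a))
"
```

```text
(no output)
```

View pics/cmp5.png

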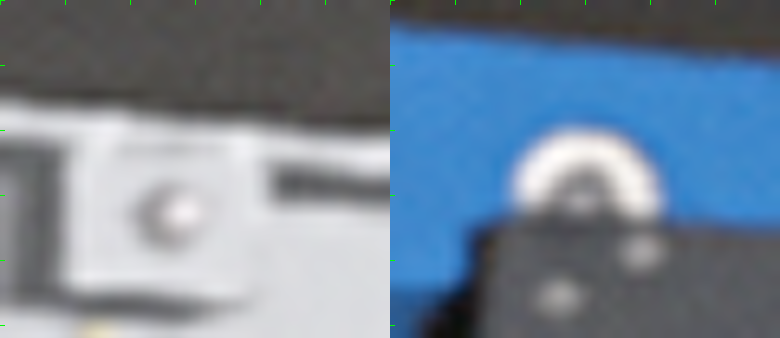

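In the top view, the far hole sits at about (364.5,189) and the pin tip shows inside it. Once parallax is allowed for, the alignment is within about 0.5–1 mm. I'll lower it slowly.

```bash
python3 -m inch '[{"fingers":0,"delta_pos":[0,0,0.2],"spin":0},{"fingers":0,"delta_pos":[0,0,0.4],"spin":0},{"fingers":0,"delta_pos":[0,0,0.6],"spin":0},{"fingers":0,"delta_pos":[0,0,0.8],"spin":0},{"fingers":0,"delta_pos":[0,0,1],"spin":0},{"fingers":0,"delta_pos":[0,0,1.2],"spin":0},{"fingers":0,"delta_pos":[0,0,1.3],"spin":0},{"fingers":0,"delta_pos":[0,0,1.3],"spin":0}]'
python3 -c "
from go import *
rel([.5166,-.0418,.0766],-4.86);print(sense()['moment'])
im=snap('side','side6'); im2=snap('top','top6')
cv2.imwrite('pics/s6z.png',cv2.resize(im[190:310,230:380,::-1],None,fx=5,fy=5,interpolation=cv2.INTER_CUBIC))"
```

```text
time_s: 9.55
tcp_pos: [0.5166, -0.0417, 0.0833]
ee_rot: [[-0.085, -0.996, -0.0], [-0.996, 0.085, -0.0], [0.0, 0.0, -1.0]]
wrist_force: [0.0, -0.7, -3.6]
gripper_width: 0.16
t 9.55 tcp [ 0.5166 -0.0417  0.0833] tilt [-0.0004 -0.0001 -1.    ] tooly yaw 175.13111046902466 -> delta cm [ 0.01 -0.    0.67] spin -0.008889530975324078 w 0.1599682980333516 F [ 0.0358 -0.6979 -3.6211] j [ 13.3444  20.3979 -24.9905   0.0002 -44.6353 -18.2134]
[ 0.0594  0.0785 -0.013 ]
```

View pics/s6z.png

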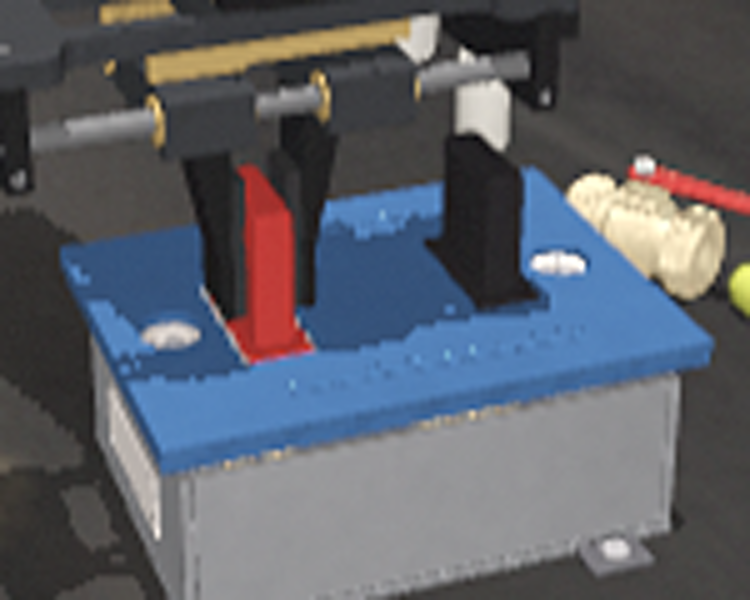

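The pins have entered both holes, at about (265,257) and (341,243), with no extra force. I'll continue down to the rim.

```bash
python3 -m inch '[{"fingers":0,"delta_pos":[0,0,0.15],"spin":0},{"fingers":0,"delta_pos":[0,0,0.3],"spin":0},{"fingers":0,"delta_pos":[0,0,0.45],"spin":0},{"fingers":0,"delta_pos":[0,0,0.55],"spin":0},{"fingers":0,"delta_pos":[0,0,0.6],"spin":0},{"fingers":0,"delta_pos":[0,0,0.6],"spin":0}]'
python3 -c "
from go import *
rel([.5166,-.0418,.0766],-4.86);print(sense()['moment'])"
python3 -m inch '[{"fingers":0,"delta_pos":[0,0,0.05],"spin":0},{"fingers":0,"delta_pos":[0,0,0.1],"spin":0},{"fingers":0,"delta_pos":[0,0,0.1],"spin":0}]'
python3 -c "
from go import *
rel([.5166,-.0418,.0766],-4.86);print(sense()['moment'])
im=snap('side','side7'); im2=snap('top','top7')
cv2.imwrite('pics/s7z.png',cv2.resize(im[190:310,230:380,::-1],None,fx=5,fy=5,interpolation=cv2.INTER_CUBIC))"
```

```text
time_s: 10.25
tcp_pos: [0.5166, -0.0417, 0.0775]
ee_rot: [[-0.085, -0.996, -0.0], [-0.996, 0.085, -0.0], [0.0, 0.0, -1.0]]
wrist_force: [0.5, 0.1, -3.6]
gripper_width: 0.158
t 10.25 tcp [ 0.5166 -0.0417  0.0775] tilt [-0.0002 -0.0001 -1.    ] tooly yaw 175.13107326165573 -> delta cm [0.01 0.   0.09] spin -0.008926738344257501 w 0.1576294229612896 F [ 0.4946  0.117  -3.587 ] j [ 13.3448  20.8711 -25.3455   0.0013 -43.7957 -18.2146]
[ 0.0639  0.0375 -0.0072]
time_s: 10.55
tcp_pos: [0.5168, -0.0417, 0.0766]
ee_rot: [[-0.085, -0.996, 0.0], [-0.996, 0.085, 0.0], [-0.0, -0.0, -1.0]]
wrist_force: [-0.3, 0.1, -3.5]
gripper_width: 0.162
t 10.55 tcp [ 0.5168 -0.0417  0.0766] tilt [ 0.0002  0.     -1.    ] tooly yaw 175.13299787408735 -> delta cm [0.01 0.01 0.  ] spin -0.007002125912634938 w 0.16158497776237102 F [-0.2539  0.1442 -3.4617] j [ 13.3443  20.9374 -25.3932   0.0024 -43.6561 -18.2131]
[ 0.0734  0.0759 -0.0184]
```

View pics/s7z.png

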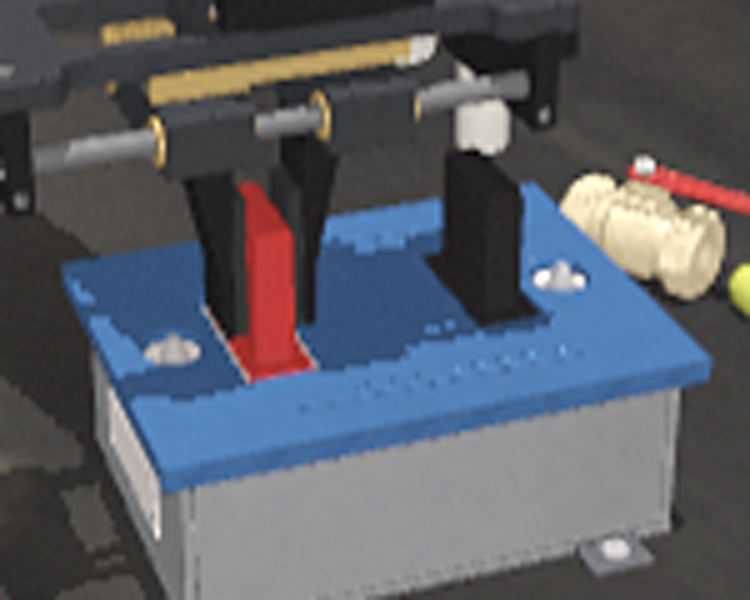

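Both pin tips now stand proud at about (264,259) and (342,245). The wrist still carries the weight, so I'll lower it a little more until contact shows.

```bash
python3 -m inch '[{"fingers":0,"delta_pos":[0,0,0.04],"spin":0},{"fingers":0,"delta_pos":[0,0,0.08],"spin":0},{"fingers":0,"delta_pos":[0,0,0.08],"spin":0}]'
python3 -c "
from go import *
rel([.5166,-.0418,.0766],-4.86);print(sense()['moment'])"
python3 -m inch '[{"fingers":0,"delta_pos":[0,0,0.04],"spin":0},{"fingers":0,"delta_pos":[0,0,0.08],"spin":0},{"fingers":0,"delta_pos":[0,0,0.08],"spin":0}]'
python3 -c "
from go import *
rel([.5166,-.0418,.0766],-4.86);print(sense()['moment'])"
```

```text
time_s: 10.95
tcp_pos: [0.5168, -0.0417, 0.0765]
ee_rot: [[-0.085, -0.996, 0.001], [-0.996, 0.085, -0.0], [0.0, -0.001, -1.0]]
wrist_force: [-2.9, 1.1, 4.8]
gripper_width: 0.16
t 10.95 tcp [ 0.5168 -0.0417  0.0765] tilt [ 0.0005 -0.0001 -1.    ] tooly yaw 175.14883685403845 -> delta cm [ 0.02  0.02 -0.01] spin 0.00883685403846357 w 0.15991984230895145 F [-2.9447  1.0744  4.771 ] j [ 13.3498  20.9413 -25.4121   0.0174 -43.6199 -18.2135]
[ 0.3604  0.9225 -0.0304]
time_s: 11.25
tcp_pos: [0.5168, -0.0417, 0.0765]
ee_rot: [[-0.084, -0.996, 0.001], [-0.996, 0.084, -0.0], [0.0, -0.001, -1.0]]
wrist_force: [-4.3, 1.6, 11.1]
gripper_width: 0.158
t 11.25 tcp [ 0.5168 -0.0417  0.0765] tilt [ 0.0007 -0.0003 -1.    ] tooly yaw 175.16497935048923 -> delta cm [ 0.01  0.02 -0.01] spin 0.0249793504892466 w 0.15773103912071984 F [-4.3015  1.6185 11.1234] j [ 13.3564  20.939  -25.4267   0.0345 -43.6001 -18.2164]
[ 0.4987  1.4635 -0.037 ]
```

Contact came at TCP z 0.0765, as predicted for a flush seat (0.0766). I'll ease off and release.

```bash
python3 -m inch '[{"fingers":0,"delta_pos":[0,0,-0.13],"spin":0},{"fingers":0,"delta_pos":[0,0,-0.13],"spin":0},{"fingers":2,"delta_pos":[0,0,-0.13],"spin":0},{"fingers":3,"delta_pos":[0,0,-0.13],"spin":0},{"fingers":4,"delta_pos":[0,0,-0.13],"spin":0},{"fingers":4.5,"delta_pos":[0,0,-0.13],"spin":0},{"fingers":4.5,"delta_pos":[0,0,-0.13],"spin":0},{"fingers":4.5,"delta_pos":[0,0,-0.13],"spin":0}]'
python3 -m inch '[{"fingers":4.5,"delta_pos":[0,0,-0.8],"spin":0},{"fingers":4.5,"delta_pos":[0,0,-2],"spin":0},{"fingers":4.5,"delta_pos":[0,0,-4],"spin":0},{"fingers":4.5,"delta_pos":[0,0,-6],"spin":0},{"fingers":4.5,"delta_pos":[0,0,-7],"spin":0},{"fingers":4.5,"delta_pos":[0,-1.5,-7],"spin":0},{"fingers":4.5,"delta_pos":[0,-4,-7],"spin":0},{"fingers":4.5,"delta_pos":[0,-6.5,-7],"spin":0},{"fingers":4.5,"delta_pos":[0,-8,-7],"spin":0},{"fingers":4.5,"delta_pos":[0,-8,-7],"spin":0},{"fingers":4.5,"delta_pos":[0,-8,-7],"spin":0}]'
python3 -c "
from go import *
rel([.5166+.08*.9964,-.0418-.08*.0847,.0785],-4.86)
im=snap('side','side8'); im2=snap('top','top8')
cv2.imwrite('pics/s8z.png',cv2.resize(im[170:310,220:380,::-1],None,fx=4,fy=4,interpolation=cv2.INTER_CUBIC))
cv2.imwrite('pics/t8z.png',cv2.resize(im2[160:290,310:410,::-1],None,fx=4.5,fy=4.5,interpolation=cv2.INTER_CUBIC))"
```

```text
time_s: 12.05
tcp_pos: [0.5167, -0.0417, 0.0762]
ee_rot: [[-0.085, -0.996, 0.0], [-0.996, 0.085, 0.0], [-0.0, -0.0, -1.0]]
wrist_force: [-0.6, 1.0, 0.1]
gripper_width: 0.5
time_s: 13.15
tcp_pos: [0.5958, -0.0485, 0.146]
ee_rot: [[-0.085, -0.996, -0.001], [-0.996, 0.085, 0.0], [-0.0, 0.001, -1.0]]
wrist_force: [0.0, 0.3, 0.4]
gripper_width: 0.516
t 13.15 tcp [ 0.5958 -0.0485  0.146 ] tilt [-0.0011  0.0002 -1.    ] tooly yaw 175.10565939063002 -> delta cm [ 0.   -0.06  6.75] spin -0.03434060936996275 w 0.5158277681205152 F [0.0227 0.2911 0.4173] j [ 10.8402  23.0753  -9.607   -0.0257 -57.3769 -15.7207]
```

View pics/s8z.png

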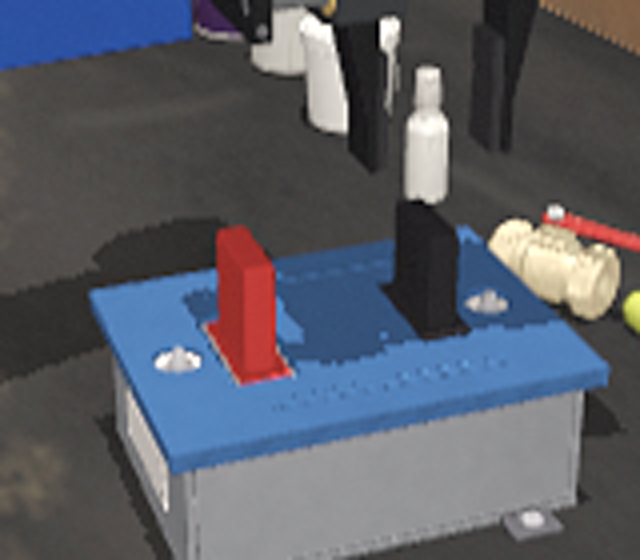

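View pics/t8z.png

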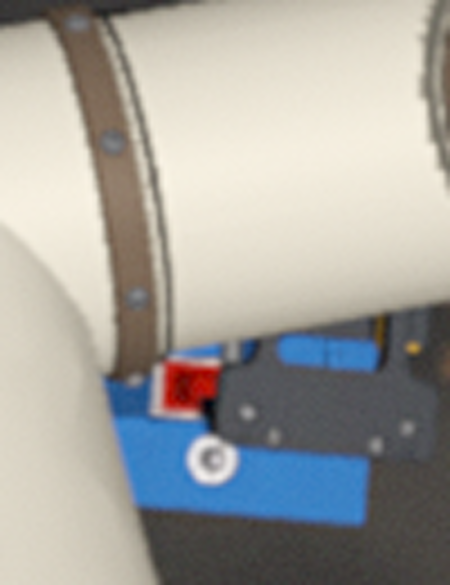

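```bash
cat > f2.py <<'E'
from fit import *
L=np.array([[92,67,70],[92,-67,70],[-92,-67,70],[-92,67,70]])/1000
side=[(3,(243,243.25)),(0,(338,227)),(1,(371.75,263)),(2,(263,287))]
x,r=fit(L,{'side':side},[.55,-.04,-.1]); print(x[:2],np.degrees(x[2]),r.round(1).tolist())
u=np.array([.9964,-.0847])
for n,d in(('red',0),('black',.08)): print(n,proj('side',[*(np.array([.5167,-.0417])+u*d),.116]))
print(x[:2]-.04*u,x[:2]+.04*u)
E
python3 f2.py
```

```text
[ 0.5559 -0.0452] -5.125021212736623 [[-0.3, 0.4], [-0.4, 0.6], [1.5, 0.0], [-0.3, -1.6]]
red [[282.1184 232.4181]]
black [[327.6318 224.7207]]
[ 0.516  -0.0418] [ 0.5958 -0.0485]
```

The red and black bars match the predicted pixels (282,232) and (328,225). I'll descend on the black bar.

```bash
python3 -m inch '[{"fingers":4.5,"delta_pos":[0,0,1],"spin":0},{"fingers":4.5,"delta_pos":[0,0,2.5],"spin":0},{"fingers":4.5,"delta_pos":[0,0,4],"spin":0},{"fingers":4.5,"delta_pos":[0,0,5.3],"spin":0},{"fingers":4.5,"delta_pos":[0,0,6.2],"spin":0},{"fingers":4.5,"delta_pos":[0,0,6.6],"spin":0},{"fingers":4.5,"delta_pos":[0,0,6.6],"spin":0},{"fingers":4.5,"delta_pos":[0,0,6.6],"spin":0}]'
python3 -c "
from go import *
rel([.5958,-.0485,.0795],-4.86)
im=snap('side','side9')
cv2.imwrite('pics/s9z.png',cv2.resize(im[170:310,220:380,::-1],None,fx=4,fy=4,interpolation=cv2.INTER_CUBIC))"
```

```text
time_s: 14.05
tcp_pos: [0.5968, -0.0484, 0.0807]
ee_rot: [[-0.085, -0.996, 0.001], [-0.996, 0.085, -0.0], [-0.0, -0.001, -1.0]]
wrist_force: [0.4, 0.3, 1.4]
gripper_width: 0.515
t 14.05 tcp [ 0.5968 -0.0484  0.0807] tilt [ 0.001 -0.    -1.   ] tooly yaw 175.14329914755965 -> delta cm [0.01 0.1  0.12] spin 0.003299147559658877 w 0.5147206433653694 F [0.3556 0.2966 1.3724] j [ 10.8446  27.1561 -13.7288   0.0171 -49.0571 -15.7125]
```

View pics/s9z.png

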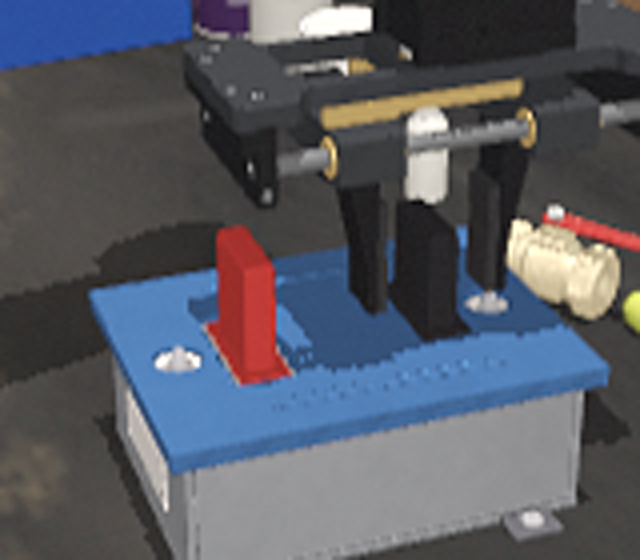

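The fingers straddle the black bar, so I'll close.

```bash
python3 -m inch '[{"fingers":3,"delta_pos":[0,0,0],"spin":0},{"fingers":2,"delta_pos":[0,0,0],"spin":0},{"fingers":1.6,"delta_pos":[0,0,0],"spin":0},{"fingers":1,"delta_pos":[0,0,0],"spin":0},{"fingers":0,"delta_pos":[0,0,0],"spin":0},{"fingers":0,"delta_pos":[0,0,0],"spin":0},{"fingers":0,"delta_pos":[0,0,0],"spin":0},{"fingers":0,"delta_pos":[0,0,0],"spin":0}]'
python3 -c "
from go import *
rel([.5958,-.0485,.0795],-4.86);print(sense()['moment'])"
```

```text
time_s: 14.9
tcp_pos: [0.5964, -0.0485, 0.0803]
ee_rot: [[-0.085, -0.996, 0.0], [-0.996, 0.085, -0.0], [0.0, -0.0, -1.0]]
wrist_force: [-0.6, 0.4, 0.3]
gripper_width: 0.156
t 14.9 tcp [ 0.5964 -0.0485  0.0803] tilt [ 0.0001 -0.     -1.    ] tooly yaw 175.1345953089869 -> delta cm [0.01 0.06 0.08] spin -0.005404691013097818 w 0.15604283869655505 F [-0.6436  0.4442  0.3384] j [ 10.8444  27.1728 -13.763    0.0036 -49.0586 -15.7121]
[ 0.1349  0.0201 -0.0286]
```

```bash
python3 -m inch '[{"fingers":0,"delta_pos":[0,0,-0.1],"spin":0},{"fingers":0,"delta_pos":[0,0,-0.3],"spin":0},{"fingers":0,"delta_pos":[0,0,-0.6],"spin":0},{"fingers":0,"delta_pos":[0,0,-1],"spin":0},{"fingers":0,"delta_pos":[0,0,-1.5],"spin":0},{"fingers":0,"delta_pos":[0,0,-2],"spin":0},{"fingers":0,"delta_pos":[0,0,-2],"spin":0}]'
python3 -c "
from go import *
rel([.5958,-.0485,.1803],-4.86);print(sense()['moment'])
im=snap('side','side10')
cv2.imwrite('pics/s10z.png',cv2.resize(im[170:310,220:380,::-1],None,fx=4,fy=4,interpolation=cv2.INTER_CUBIC))"
```

```text
time_s: 15.6
tcp_pos: [0.5971, -0.0484, 0.1015]
ee_rot: [[-0.085, -0.996, 0.002], [-0.996, 0.085, 0.0], [-0.0, -0.002, -1.0]]
wrist_force: [-0.3, -0.8, -1.2]
gripper_width: 0.161
t 15.6 tcp [ 0.5971 -0.0484  0.1015] tilt [ 0.0023  0.0002 -1.    ] tooly yaw 175.14275842136857 -> delta cm [ 0.02  0.11 -7.88] spin 0.002758421368582731 w 0.1614691123652222 F [-0.2857 -0.8491 -1.2323] j [ 10.844   25.7709 -12.5315   0.0189 -51.5673 -15.7129]
[ 0.0626 -0.1059  0.0194]
```

View pics/s10z.png

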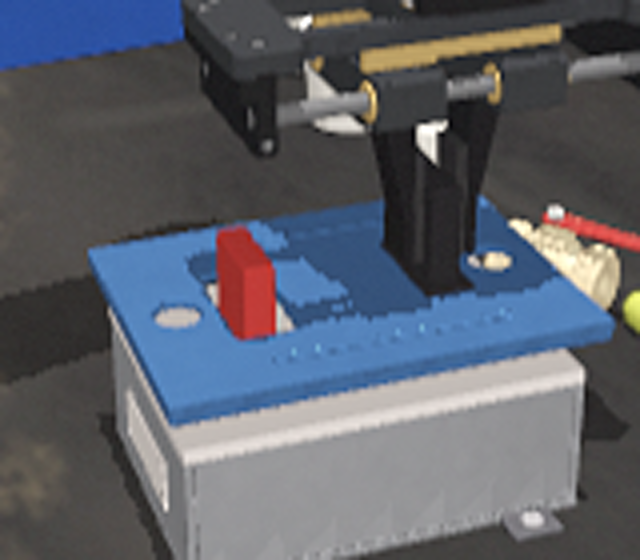

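The blue lid is rising level. The inner lid stays flush on the rim and the red bar stays in place within the window. I'll lift the rest of the way.

```bash
python3 -m inch '[{"fingers":0,"delta_pos":[0,0,-0.4],"spin":0},{"fingers":0,"delta_pos":[0,0,-1],"spin":0},{"fingers":0,"delta_pos":[0,0,-2],"spin":0},{"fingers":0,"delta_pos":[0,0,-3],"spin":0},{"fingers":0,"delta_pos":[0,0,-4],"spin":0},{"fingers":0,"delta_pos":[0,0,-5],"spin":0},{"fingers":0,"delta_pos":[0,0,-6],"spin":0},{"fingers":0,"delta_pos":[0,0,-7],"spin":0},{"fingers":0,"delta_pos":[0,0,-7.6],"spin":0},{"fingers":0,"delta_pos":[0,0,-7.9],"spin":0},{"fingers":0,"delta_pos":[0,0,-7.9],"spin":0},{"fingers":0,"delta_pos":[0,0,-7.9],"spin":0},{"fingers":0,"delta_pos":[0,0,-7.9],"spin":0},{"fingers":0,"delta_pos":[0,0,-7.9],"spin":0},{"fingers":0,"delta_pos":[0,0,-7.9],"spin":0}]'
python3 -c "
from go import *
rel([.5958,-.0485,.1803],-4.86);print(sense()['joint_velocities'])
im=snap('side','side11')
cv2.imwrite('pics/s11z.png',cv2.resize(im[140:310,220:390,::-1],None,fx=3.5,fy=3.5,interpolation=cv2.INTER_CUBIC))"
```

```text
time_s: 17.15
tcp_pos: [0.5963, -0.0485, 0.1789]
ee_rot: [[-0.085, -0.996, -0.001], [-0.996, 0.085, -0.0], [0.0, 0.001, -1.0]]
wrist_force: [-0.4, 0.9, -1.5]
gripper_width: 0.157
t 17.15 tcp [ 0.5963 -0.0485  0.1789] tilt [-0.0006 -0.0001 -1.    ] tooly yaw 175.13272422463479 -> delta cm [ 0.01  0.05 -0.14] spin -0.007275775365201298 w 0.15716529063452978 F [-0.4153  0.9158 -1.5258] j [ 10.8451  21.3872  -7.107    0.0009 -61.5438 -15.7128]
[ 0.0554 -0.1395  0.1743 -0.009   0.0826 -0.0563]
```

View pics/s11z.png

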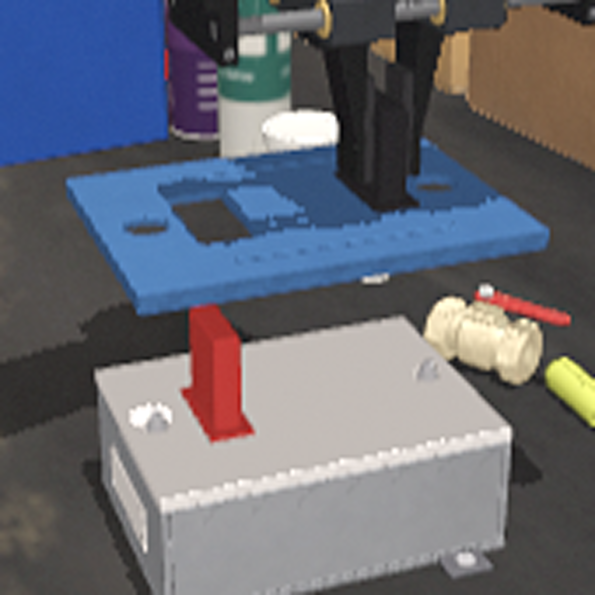

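The inner lid is seated flush with both pins through its holes, at about (263,259) and (342,246). The blue lid is held level and still, about 10 cm above it. I'll hand in.

```bash
python3 -c "
from station import *
print(finish_job())"
```

```text
the job is handed in; nothing more can be done
None
```

The job is done and handed in at about 17 s, well under the 58 s limit.

- **Placing the pair:** I lifted both lids by the red grip and lowered the inner lid's holes over the two pins. It touched the rim at TCP z 0.0765 m, against 0.0766 m predicted for a flush seat. Downward push peaked at about 11 N before I eased off and let go.
- **Lifting the outer lid:** I gripped it by the black bar and raised it straight up about 9.9 cm, and I am still holding it. The TCP tilt was under 0.1° and the wrist force was about 1.5 N, about the weight of the outer lid alone.
- **Last picture:** It shows the inner lid flush with both pins through its holes, the outer lid level above it, and the valve in place. I never went near the bottle, tub or valve.

My camera estimates of the case and lid positions disagreed by 1–3 mm between views. This caused no problem: the pins went in without any extra force. No check failed.

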